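Put four lab containers into their matching spill trays

TASK

Tidy the bench: put each of the four containers into the grey spill tray that fits its foot - the jar in the large round one, the vial in the small round one, the square bottle in the square one and the slide box in the oblong one - standing upright and flat on the tray's floor inside the rim. Keep the containers upright, set them down rather than dropping them, and leave the beaker and the orange tube rack where they are.

Things in the scene. Friction and masses are not known exactly. Their poses are not given: they have to be found in the camera images.
- jar: Loose. White plastic screw-lid jar, a plain upright round cylinder, 66 mm across and 72 mm high, standing; about 0.15 to 0.31 kg. Origin: centre of its underside, on the bench at the start; z up.
- square_bottle: Loose. Amber glass bottle with a square body 48 x 48 mm and 66 mm high; above it a sloping shoulder and a round blue cap 32 mm across, top at 90 mm. Standing, 0.14 to 0.28 kg. x and y axes are square to the body's flat sides. Origin: centre of its underside, on the bench at the start; z up.
- slide_box: Loose. Closed plastic box for microscope slides, white with a blue lid (stays shut), 88 mm long (its x) x 36 mm wide (its y) x 62 mm high, standing; 0.09 to 0.18 kg. Origin: centre of its underside, on the bench at the start; z up.
- vial: Loose. Small amber glass vial with white cap, an upright round cylinder 32 mm across and 58 mm high, standing; 0.035 to 0.07 kg. Origin: centre of its underside, on the bench at the start; z up.
- jar_tray: Large round grey spill tray for the jar: 88 mm across outside, 80 mm inside. Fixed to the bench. Floor 3 mm above the bench, rim wall 4 mm thick and 12 mm high above the bench. Origin: centre of its underside, at bench height; z up.
- square_tray: Square grey spill tray for the square bottle: 70 x 70 mm outside, 62 x 62 mm inside, sides along its x and y. Fixed to the bench. Floor 3 mm above the bench, rim wall 4 mm thick and 12 mm high above the bench. Origin: centre of its underside, at bench height; z up.
- slide_tray: Oblong grey spill tray for the slide box: 110 x 58 mm outside, 102 mm (its x) x 50 mm (its y) inside. Fixed to the bench. Floor 3 mm above the bench, rim wall 4 mm thick and 12 mm high above the bench. Origin: centre of its underside, at bench height; z up.
- vial_tray: Small round grey spill tray for the vial: 54 mm across outside, 46 mm inside. Fixed to the bench. Floor 3 mm above the bench, rim wall 4 mm thick and 12 mm high above the bench. Origin: centre of its underside, at bench height; z up.
- beaker: Bystander, loose: open green plastic beaker, 68 mm across the rim and 80 mm high, to be left alone. Origin: centre of its underside, on the bench at the start; z up.
- tube_rack: Bystander, loose: orange tube rack with dark holes, 120 mm (its x) x 80 mm (its y) x 28 mm high, to be left alone. Origin: centre of its underside, on the bench at the start; z up.

How it is judged:
At the end, for the whole second after the job is handed in: Each container stands upright (within 0.06 rad) and at rest on the floor of its own tray, inside the rim (centres within 12 mm, foot 0.5 to 5.5 mm above the tray's underside); the beaker and the tube rack are within 25 mm of where they started (horizontal distance between jar and jar_tray below 0.012 m and z of jar in the frame of jar_tray between 0.0005 and 0.0055 m and angle between each of jar, square_bottle, slide_box, vial's own z axis and vertical below 0.06 rad and linear speed of each of jar, square_bottle, slide_box, vial below 0.01 m/s and angular speed of each of jar, square_bottle, slide_box, vial below 0.1 rad/s and horizontal distance between square_bottle and square_tray below 0.012 m and z of square_bottle in the frame of square_tray between 0.0005 and 0.0055 m and horizontal distance between slide_box and slide_tray below 0.012 m and z of slide_box in the frame of slide_tray between 0.0005 and 0.0055 m and horizontal distance between vial and vial_tray below 0.012 m and z of vial in the frame of vial_tray between 0.0005 and 0.0055 m and distance of each of beaker, tube_rack from where it was at the start of the episode below 0.025 m); the robot touches nothing.
It fails at once if a container is tipped more than 30 degrees from upright (angle between any of jar, square_bottle, slide_box, vial's own z axis and vertical above 0.52 rad).
It fails at once if a container is dropped: in free fall, touched by nothing, with its foot more than 30 mm above the bench ((height (world z) of jar above 0.03 m and contact force between jar and anything else below 0.005 N) or (height (world z) of square_bottle above 0.03 m and contact force between square_bottle and anything else below 0.005 N) or (height (world z) of slide_box above 0.03 m and contact force between slide_box and anything else below 0.005 N) or (height (world z) of vial above 0.03 m and contact force between vial and anything else below 0.005 N)).
It fails at once if the beaker or the tube rack is moved more than 25 mm (distance of any of beaker, tube_rack from where it was at the start of the episode above 0.025 m).
It also fails if it takes over 128 s, if anything falls off the work surface, if the arm or the gripper's body presses on something with over 40 N, if the wrist force passes 120 N, or if a joint passes its speed limit or range.

ROBOT

A 6-joint arm with a two-finger parallel gripper is mounted at the origin on the work surface. World frame = base frame: x ahead of the robot, y to its left, z up, the work surface at z = 0. Lengths are in m, angles in rad, forces in N, time in s.
With the tool pointing down it reaches from about 0.35 to 0.85 m from the base axis. Payload 8.1 kg.
Tool frame: the origin (TCP) lies on the centre line of the jaws, within the pads' length; the fingertips stand 22 mm ahead of it and the grasp point (between the pads) lies 3 mm ahead of it; z points along the fingers, y is the line along which they close (so a half turn about z gives the same grasp; the last joint's range is limited). The gripper opens to 93 mm and grips with 3 to 60 N. Pads are 15 mm wide; open, the fingers measure 128 mm over their backs; the gripper's body (75 mm by 188 mm) begins 65 mm behind the grasp point.
Start: joints at [-1.186, 0.13, 1.488, -0, 1.523, -0.085], TCP at [0.272, -0.535, 0.241] pointing down, gripper open.
Joint ranges: [-2.96, 2.96], [-0.89, 2.26], [0.02, 2.5], [-1.34, 4.48], [0, 2.73], [-2.66, 2.66]. Speed limits (rad/s): [2.39, 2.39, 2.79, 3.14, 3.14, 3.14].

INTERFACE

Orientations are given as a rotation vector (axis times angle).
In Python, from plant import robot, read_camera gives the robot as it stands (robot), with the cameras as plain functions.
- The arm moves only by the tool pendant, called after "Request:" as name(argument=value, ...) on one line, values as JSON. Schema: {"type":"object","properties":{"plan":{"type":"string"},"clamp_n":{"type":"number"},"only":{"type":"string"},"quiet":{"type":"boolean"},"lines":{"type":"string"}},"required":["plan"],"additionalProperties":false}. plan is a string of 1 to 20 rows, one to a line, with the numbers parted by commas; each row has 5 numbers: the finger opening in m, then dx, dy, dz in m, then a turn about the tool's z in rad; each row shifts and turns the commanded pose from where the row before left it, along the tool's axes as they then stand; what a row does not reach is not made up. A row lasts 1/10 s, in which the tool goes at most 0.05 m and 0.15 rad, less where a joint would pass 70% of its speed; a pose out of reach is approached as far as the arm can. The fingers move at their own pace and stop on an object; clamp_n is the grip in N (left out, the last holds). Time passes only in rows, so rows that do not move let the fingers close. The tool returns the time, the measured TCP pose, the force, the opening and the grip force at its end. only (a regular expression) keeps the lines of the reply that match it, lines (a string "A,B") keeps lines A to B, and quiet returns only ok. Input that does not fit is refused with a message, and nothing moves.
- robot.read_state(): the state, without advancing time (a new reading comes with each control period).
- read_camera(name): name is "scene" or "top" or "wrist"; returns a dict with "image" (384x512x3 uint8, red, green, blue), "fx", "fy", "cx", "cy" (pixels), "R" (3x3) and "t" (3): a world point X has camera coordinates R X + t. Camera axes: x right, y down, z forward; pixel columns grow to the right and rows downward; lengths in m; the calibration is good to about 2 mm. A picture is of the moment at which its call begins. There is no depth.
- robot.close_job(): hands the job in; it is judged then, once.
The state is a dict: "t": time; "q": joint angles; "dq": joint speeds; "joint_torque": joint torques, N m; "tool_pos": TCP position; "orientation": TCP orientation; "force": force on the tool from outside, world axes, zero at the start; "wrist_torque": the same for the moment, N m; "opening": finger opening in m; "gripper_force": force on a finger pad.
Only numpy, scipy, OpenCV 4.12 (cv2) and the standard library are available. Lean on these libraries where they do the work, as an engineer would, in place of code of your own. Each camera call takes 0.05 s, during which the arm holds its last target. There are 200 camera calls.

## Working session

There is one attempt and no reset: what is moved stays moved. The work goes in short steps, Python scripts to look and compute and a tool call to move; the robot and the scene stay as the last step left them, time stands still between calls to the robot, and variables do not carry over. Pictures are saved under pics/ and viewed, at most 14 in all, crops included, and the job is handed in when it is done.

```bash
ls; mkdir -p pics; python3 - <<'E'
from plant import robot, read_camera
import cv2,numpy as np
for n in("top","scene"):
    c=read_camera(n); cv2.imwrite(f"pics/{n}0.png",c["image"][...,::-1]); np.savez(f"pics/{n}0.npz",**c)
    print(n,c["fx"],c["cx"],c["cy"],np.round(c["R"],3).tolist(),np.round(-c["R"].T@c["t"],3))
s=robot.read_state();print(s)
E
```

```text
pics
plant.py
top 371.3596705429674 258.08206659686704 191.25563351229403 [[-0.016, -1.0, 0.009], [-0.995, 0.015, -0.103], [0.103, -0.01, -0.995]] [ 0.401 -0.005  1.075]
scene 362.6890374252332 253.56150209705402 186.5000233803102 [[-0.205, 0.979, 0.009], [0.695, 0.152, -0.703], [-0.69, -0.138, -0.711]] [1.127 0.131 0.675]
{'t': 0.1, 'q': array([-1.18639637e+00,  1.31058529e-01,  1.48914784e+00, -1.17262079e-05,
        1.52298652e+00, -8.54042256e-02]), 'dq': array([ 0.00187426,  0.00050595, -0.00057074, -0.0010921 , -0.00141587,
        0.00264475]), 'joint_torque': array([ 1.08073193e-03, -5.61342108e+01, -4.93096912e+01,  7.70770339e-02,
        2.91341805e-02, -7.50524805e-05]), 'tool_pos': array([ 0.27146728, -0.53455779,  0.23972089]), 'orientation': array([-3.05377806e+00, -7.30831643e-01,  3.92380088e-04]), 'force': array([0.00565092, 0.18183403, 0.82010259]), 'wrist_torque': array([ 0.01171764,  0.02750767, -0.03951802]), 'gripper_force': 0.0, 'opening': 0.09328077502846484}
```

View pics/top0.png

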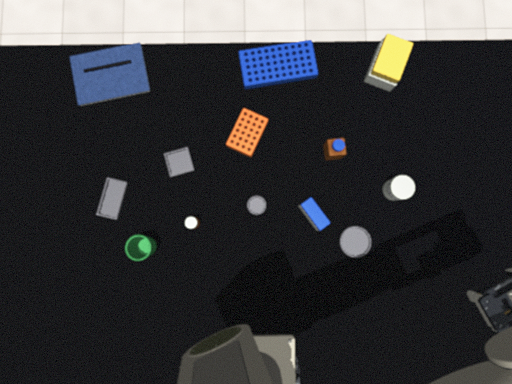

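View pics/scene0.png

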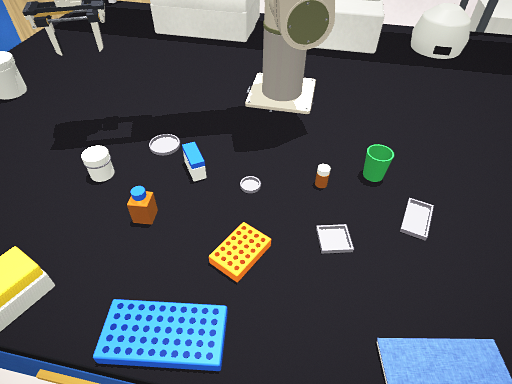

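The top view shows jar (402,188), bottle (337,148), slide box (314,214), vial (191,223), and trays: round large (355,241), small (257,205), square (179,162), oblong (112,199). The scene view shows the same things: beaker (378,162), rack (240,250).

```bash
cat > h.py <<'E'
import numpy as np, cv2
def ray(c,uv):
    d=np.array([(uv[0]-c["cx"])/c["fx"],(uv[1]-c["cy"])/c["fy"],1.]); R=c["R"]
    d=R.T@d; return -R.T@c["t"], d/np.linalg.norm(d)
def plane(c,uv,z):
    o,d=ray(c,uv); return o+d*(z-o[2])/d[2]
def tri(a,ua,b,ub):
    o1,d1=ray(a,ua);o2,d2=ray(b,ub)
    s=np.linalg.lstsq(np.c_[d1,-d2],o2-o1,rcond=None)[0]
    p,q=o1+s[0]*d1,o2+s[1]*d2
    return (p+q)/2,np.linalg.norm(p-q)
def blob(img,kind,near,r=40):
    """filled outer contour of the colour blob nearest to a pixel"""
    h=cv2.cvtColor(img,cv2.COLOR_RGB2HSV).astype(int); H,S,V=h[...,0],h[...,1],h[...,2]
    m={"blue":(H>95)&(H<130)&(S>120)&(V>90),"grey":(S<60)&(V>70),"white":(S<50)&(V>185),
       "amber":(H<18)&(S>120)&(V>50),"any":(V>60),"green":(H>45)&(H<90)&(S>80)&(V>60)}[kind].astype(np.uint8)
    cs=cv2.findContours(m,cv2.RETR_EXTERNAL,cv2.CHAIN_APPROX_NONE)[0]
    cs=[c for c in cs if cv2.contourArea(c)>15]
    return max(cs,key=lambda c:cv2.pointPolygonTest(c,tuple(map(float,near)),True))
def cen(c):
    m=cv2.moments(c); return np.array([m["m10"],m["m01"]])/m["m00"]
E
python3 - <<'E'
from h import *
T=dict(np.load("pics/top0.npz"));S=dict(np.load("pics/scene0.npz"))
W={"jar_tray":("grey",(355,241),(164,145)),"vial_tray":("grey",(257,205),(250,184)),"square_tray":("grey",(179,162),(335,239)),"slide_tray":("grey",(112,199),(417,219)),
"jar":("white",(404,187),(97,154)),"bottle":("blue",(339,145),(139,191)),"box":("blue",(315,214),(193,153)),"vial":("white",(191,222),(323,169))}
for k,(kind,a,b) in W.items():
    ca=blob(T["image"],kind,a);cb=blob(S["image"],kind,b)
    p,e=tri(T,cen(ca),S,cen(cb))
    pts=np.array([plane(T,q[0],p[2])[:2] for q in ca],np.float32)*1000
    (x,y),(w,h),an=cv2.minAreaRect(pts)
    print(k,np.round(p,3),"err",round(e,4),"rect",np.round([x,y,w,h,an],1),cv2.contourArea(ca),cv2.boundingRect(cb))
E
```

```text
jar_tray [ 0.364 -0.29   0.006] err 0.0013 rect [ 363.  -291.9   89.3   87.9   89.1] 757.5 (149, 134, 31, 22)
vial_tray [ 0.472 -0.009  0.008] err 0.0005 rect [473.2 -10.6  54.7  54.8  89.1] 280.5 (240, 176, 21, 18)
square_tray [0.602 0.215 0.007] err 0.0006 rect [602.  214.4  74.5  74.7  15.5] 601.0 (316, 224, 38, 30)
slide_tray [0.498 0.407 0.005] err 0.0007 rect [498.7 407.3  63.  114.2  75.6] 809.5 (400, 197, 34, 44)
jar [ 0.512 -0.415  0.042] err 0.0117 rect [ 514.9 -421.3   64.8   65.4   87. ] 416.0 (81, 145, 33, 37)
bottle [ 0.627 -0.235  0.083] err 0.0014 rect [ 626.9 -236.1   30.4   27.7   89.2] 89.5 (130, 185, 16, 16)
box [ 0.443 -0.171  0.053] err 0.0032 rect [ 443.2 -171.7   92.4   39.8   35.3] 441.0 (182, 141, 23, 28)
vial [0.424 0.171 0.052] err 0.0004 rect [423.5 171.2  30.2  30.   89.1] 96.0 (317, 164, 14, 12)
```

```bash
cat >> h.py <<'E'
from scipy.spatial.transform import Rotation as Ro
def go(s,xyz,ydir=None):
    """tool-axis shift from the present pose to xyz, and turn bringing tool y on to heading ydir (mod half turn)"""
    R=Ro.from_rotvec(s["orientation"]).as_matrix()
    d=R.T@(np.array(xyz)-s["tool_pos"]); a=0
    if ydir is not None:
        v=R.T@[np.cos(ydir),np.sin(ydir),0]; a=np.arctan2(-v[0],v[1]); a=(a+np.pi/2)%np.pi-np.pi/2
    return np.round(d,4),round(a,3)
E
python3 - <<'E'
from plant import robot, read_camera
from h import *
c=read_camera("wrist"); cv2.imwrite("pics/w0.png",c["image"][...,::-1])
s=robot.read_state();R=Ro.from_rotvec(s["orientation"]).as_matrix()
print(np.round(R,3),c["fx"],c["cx"],c["cy"])
print("cam in tool",R.T@(-c["R"].T@c["t"]-s["tool_pos"]),"axis in tool",R.T@c["R"][2],R.T@c["R"][0])
print(go(s,(0.43,-0.42,0.24)))
E
```

```text
[[ 0.892  0.453 -0.001]
 [ 0.453 -0.892  0.001]
 [ 0.    -0.001 -1.   ]] 270.9251255669823 257.2461698186533 192.8997295492271
cam in tool [ 8.37427066e-02 -1.42580204e-04 -1.43276692e-01] axis in tool [-2.97936154e-01  2.92963634e-05  9.54585799e-01] [-4.45691895e-04  9.99999886e-01 -1.69795203e-04]
(array([ 1.933e-01, -3.040e-02, -1.000e-04]), 0)
```

View pics/w0.png

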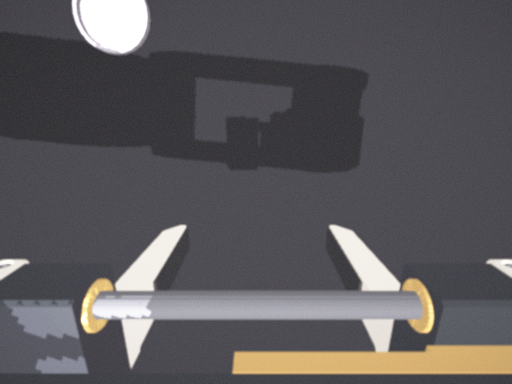

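The wrist view shows only the jar lid (110,15) and the shadow. The camera sits 84 mm ahead along tool x. I'll move between the right-hand items and shoot from two places.

```bash
cat > snap.py <<'E'
import sys
from plant import robot, read_camera
from h import *
n=sys.argv[1]; c=read_camera("wrist"); cv2.imwrite(f"pics/{n}.png",c["image"][...,::-1]); np.savez(f"pics/{n}.npz",**c)
E
```

Request:
pendant(plan="0.093,0.039,-0.009,0,0\n0.093,0.039,-0.009,0,0\n0.093,0.039,-0.009,0,0\n0.093,0.039,-0.009,0,0\n0.093,0.039,-0.009,0,0\n0.093,0.036,-0.012,0,0\n0.093,0,0,0,0\n0.093,0,0,0,0", clamp_n=15)

```text
t: 0.95
tool_pos: [0.4522, -0.3789, 0.2402]
orientation: [-3.054, -0.734, 0.001]
force: [-0.5, 0.4, -0.4]
opening: 0.0933
gripper_force: 0.0
```

```bash
python3 snap.py w1
```

Request:
pendant(plan="0.093,0,-0.04,0,0\n0.093,0,-0.04,0,0\n0.093,0,-0.03,0,0\n0.093,0,0,0,0\n0.093,0,0,0,0")

```text
t: 1.5
tool_pos: [0.4015, -0.2824, 0.241]
orientation: [3.054, 0.729, 0.001]
force: [-0.7, 0.2, -0.1]
opening: 0.093
gripper_force: 0.0
```

```bash
python3 snap.py w2
python3 - <<'E'
import cv2,numpy as np
a,b=[cv2.imread(f"pics/w{i}.png") for i in(1,2)]
cv2.imwrite("pics/w12.png",cv2.resize(np.vstack([a,b]),(400,600)))
E
```

```text
(no output)
```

View pics/w12.png

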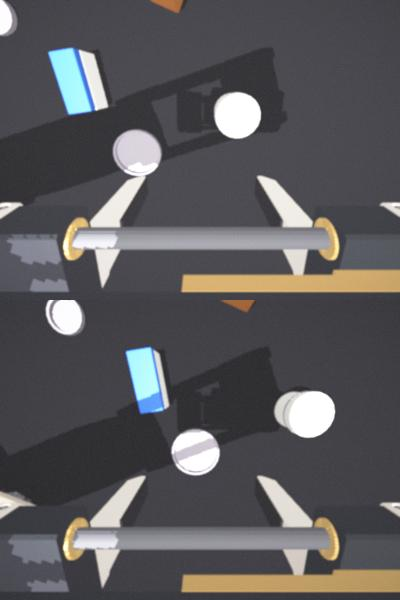

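Both views show the jar lid (303,147)/(393,145), the jar tray (175,196)/(249,195) and the blue lid (90,105)/(185,103), in full-size pixels.

```bash
cat > meas.py <<'E'
from h import *
def meas(A,B,name,kind,ua,ub,z):
    """triangulated height, then the outline of each view on the plane z"""
    a,b=[dict(np.load(f"pics/{n}.npz")) for n in(A,B)]
    ca,cb=blob(a["image"],kind,ua),blob(b["image"],kind,ub)
    p,e=tri(a,cen(ca),b,cen(cb)); print(name,"tri",np.round(p*1000,1),"err",round(e*1000,1))
    for c,k in((a,ca),(b,cb)):
        q=np.array([plane(c,v[0],z)[:2] for v in k],np.float32)*1000
        print("   rect",np.round(sum(map(list,cv2.minAreaRect(q)[:2]),[])+[cv2.minAreaRect(q)[2]],1),"circle",np.round(list(cv2.minEnclosingCircle(q)[0])+[2*cv2.minEnclosingCircle(q)[1]],1),"cen",np.round(cen(q),1))
E
python3 - <<'E'
from meas import *
meas("w1","w2","jar","white",(303,147),(393,145),.072)
meas("w1","w2","jar_tray","grey",(175,196),(249,195),.012)
meas("w1","w2","box","blue",(90,105),(185,103),.062)
c=dict(np.load("pics/w2.npz"))["image"]; print(c[145,350:430,1].tolist()); print(c[80:120:6,185].tolist())
E
```

```text
jar tri [ 512.6 -411.8   47.5] err 1.3
   rect [ 512.4 -408.3   66.4   66.7   28.1] circle [ 512.2 -406.7   70.9] cen [ 512.2 -407.5]
   rect [ 507.  -399.3   66.2   87.9   26.8] circle [ 509.4 -398.    89. ] cen [ 509.6 -400. ]
jar_tray tri [  114.   -597.  -1344.3] err 81.6
   rect [ 359.9 -411.7  604.4  908.5   27. ] circle [ 294.8 -430.2  978.4] cen [ 351.1 -433.7]
   rect [ 356.8 -320.   607.6  726.1   37.8] circle [ 327.9 -344.1  785.6] cen [ 344.4 -343.6]
box tri [ 444.8 -167.3   54.1] err 0.0
   rect [ 444.8 -172.9   90.3   43.1   35.2] circle [ 444.  -171.9   95.9] cen [ 444.7 -172.9]
   rect [ 443.3 -170.6   90.2   39.2   34.8] circle [ 443.7 -171.2   95.4] cen [ 443.5 -170.6]
[81, 146, 197, 211, 212, 212, 216, 215, 211, 210, 212, 196, 183, 179, 196, 211, 213, 212, 213, 218, 235, 253, 255, 255, 255, 255, 255, 255, 255, 255, 255, 255, 255, 255, 255, 255, 255, 255, 255, 255, 255, 255, 255, 255, 255, 255, 255, 255, 255, 255, 255, 255, 255, 255, 255, 255, 255, 255, 255, 255, 255, 255, 255, 255, 255, 255, 255, 255, 255, 255, 255, 255, 255, 255, 255, 255, 255, 255, 198, 84]
[[180, 250, 255], [185, 251, 255], [187, 252, 255], [185, 252, 255], [186, 252, 255], [188, 252, 255], [190, 252, 255]]
```

```bash
sed -i 's/"any":(V>60)/"any":(V>60),"tray":(S<60)\&(V>125),"top":(S<50)\&(V>235),"bluetop":(H>85)\&(H<130)\&(S>40)\&(V>235)/' h.py
python3 - <<'E'
from meas import *
meas("w1","w2","jar","top",(303,147),(393,145),.072)
meas("w1","w2","jar_tray","tray",(175,196),(249,195),.012)
meas("w1","w2","box","bluetop",(90,105),(185,103),.062)
c=dict(np.load("pics/w1.npz"))["image"]; print(c[105,60:145].tolist()[::4]);
c=dict(np.load("pics/w2.npz"))["image"];print(c[170:205:4,240].tolist(),c[120:150:3,190].tolist())
E
```

```text
jar tri [ 512.7 -407.9   71.8] err 0.4
   rect [ 511.7 -408.1   65.    65.8   27. ] circle [ 512.4 -408.2   67. ] cen [ 512.  -408.3]
   rect [ 511.7 -408.7   66.2   66.2   26.8] circle [ 511.4 -408.1   67.9] cen [ 511.6 -408.4]
jar_tray tri [ 485.9 -298.7  351.3] err 108.4
   rect [ 303.1 -446.4  359.7  549.3   31.9] circle [ 241.2 -485.8  551.6] cen [ 270.9 -451.8]
   rect [ 364.3 -289.8   90.    87.7   45.8] circle [ 364.2 -289.6   91.1] cen [ 364.2 -289.6]
box tri [ 445.7 -168.7   59.7] err 0.8
   rect [ 444.  -171.4   88.8   38.1   35.4] circle [ 443.6 -171.2   93.7] cen [ 443.9 -171.5]
   rect [ 443.5 -170.8   88.4   37.3   35.3] circle [ 443.7 -171.    93.4] cen [ 444.2 -170.4]
[[71, 68, 76], [78, 78, 84], [78, 77, 83], [75, 75, 95], [155, 246, 255], [163, 248, 255], [166, 249, 255], [168, 249, 255], [169, 250, 255], [174, 251, 255], [174, 251, 255], [163, 248, 255], [69, 116, 222], [184, 198, 237], [240, 238, 233], [239, 236, 233], [238, 237, 232], [234, 232, 228], [54, 52, 58], [55, 55, 59], [77, 76, 79], [77, 76, 81]]
[[250, 248, 252], [255, 255, 255], [255, 255, 255], [255, 255, 255], [255, 255, 255], [203, 196, 207], [205, 198, 210], [205, 198, 210], [238, 234, 242]] [[195, 253, 255], [154, 238, 255], [96, 160, 253], [94, 159, 253], [94, 160, 253], [96, 159, 253], [95, 158, 253], [98, 159, 253], [59, 88, 158], [53, 50, 55]]
```

```bash
python3 - <<'E'
from plant import robot, read_camera
from h import *
s=robot.read_state();print(s["tool_pos"],s["orientation"],go(s,(.512,-.408,.042)))
E
```

```text
[ 0.40175082 -0.28271827  0.24102176] [3.05466418e+00 7.28857839e-01 6.51511337e-04] (array([0.0418, 0.1613, 0.1992]), 0)
```

Request:
pendant(plan="0.093,0.01,0.04,0.01,0\n0.093,0.01,0.04,0.02,0\n0.093,0.01,0.04,0.02,0\n0.093,0.0118,0.0413,0.02,0\n0.093,0,0,0,0\n0.093,0,0,0,0", clamp_n=20)

```text
t: 2.15
tool_pos: [0.5114, -0.4073, 0.1673]
orientation: [-3.052, -0.728, 0.005]
force: [-0.5, 0.6, 0.9]
opening: 0.0927
gripper_force: 0.0
```

```bash
python3 - <<'E'
from plant import robot, read_camera
from h import *
s=robot.read_state();print(go(s,(.512,-.408,.042)))
E
```

```text
(array([0.0004, 0.0015, 0.1253]), 0)
```

Request:
pendant(plan="0.093,0,0.001,0.035,0\n0.093,0,0,0.035,0\n0.093,0,0,0.03,0\n0.093,0,0,0.015,0\n0.093,0,0,0.01,0\n0.093,0,0,0,0\n0.093,0,0,0,0\n0.06,0,0,0,0\n0.06,0,0,0,0\n0.06,0,0,0,0\n0.06,0,0,0,0\n0.06,0,0,0,0\n0.06,0,0,0,0", clamp_n=20)

```text
t: 3.45
tool_pos: [0.513, -0.4075, 0.0461]
orientation: [3.055, 0.731, 0.001]
force: [0.3, -0.1, 4.0]
opening: 0.0659
gripper_force: 20.0
```

Request:
pendant(plan="0.06,0,0,-0.01,0\n0.06,0,0,-0.03,0\n0.06,0,0,-0.03,0\n0.06,0,0,-0.02,0\n0.06,0,0,0,0\n0.06,0,0,0,0")

```text
t: 4.05
tool_pos: [0.5127, -0.4072, 0.1355]
orientation: [3.055, 0.731, 0.0]
force: [0.3, 0.6, -1.8]
opening: 0.0657
gripper_force: 20.0
```

```bash
python3 - <<'E'
from plant import robot, read_camera
from h import *
s=robot.read_state();print(go(s,(.3642,-.2897,.047)))
E
```

```text
(array([-0.0792, -0.1721,  0.0885]), 0)
```

Request:
pendant(plan="0.06,-0.012,-0.028,0,0\n0.06,-0.016,-0.035,0,0\n0.06,-0.016,-0.035,0,0\n0.06,-0.016,-0.035,0,0\n0.06,-0.0142,-0.03,0,0\n0.06,-0.005,-0.0091,0.02,0\n0.06,0,0,0.02,0\n0.06,0,0,0,0\n0.06,0,0,0,0\n0.06,0,0,0,0")

```text
t: 5.05
tool_pos: [0.3646, -0.29, 0.096]
orientation: [3.055, 0.731, 0.0]
force: [0.6, 0.5, -1.4]
opening: 0.0658
gripper_force: 20.0
```

```bash
python3 snap.py w3
python3 - <<'E'
from plant import robot, read_camera
from h import *
s=robot.read_state();print(go(s,(.3642,-.2897,.050)))
E
```

```text
(array([-0.0003, -0.0007,  0.0463]), 0)
```

View pics/w3.png

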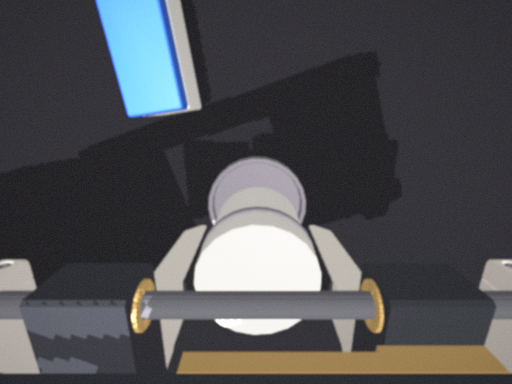

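The jar (258,270) hangs centred across the tray (258,195). Lowering it.

Request:
pendant(plan="0.06,0,0,0.02,0\n0.06,0,0,0.015,0\n0.06,0,0,0.005,0\n0.06,0,0,0.003,0\n0.06,0,0,0,0\n0.06,0,0,0,0")

```text
t: 5.7
tool_pos: [0.3648, -0.2902, 0.0535]
orientation: [3.054, 0.731, 0.001]
force: [0.3, 0.1, -2.4]
opening: 0.0658
gripper_force: 20.0
```

Request:
pendant(plan="0.06,0,0,0.002,0\n0.06,0,0,0,0\n0.06,0,0,0,0")

```text
t: 6.0
tool_pos: [0.3643, -0.2898, 0.0508]
orientation: [3.055, 0.731, 0.0]
force: [0.1, 0.4, -0.8]
opening: 0.0659
gripper_force: 20.0
```

Request:
pendant(plan="0.06,0,0,0.0015,0\n0.06,0,0,0,0\n0.06,0,0,0,0")

```text
t: 6.3
tool_pos: [0.3642, -0.2897, 0.0491]
orientation: [-3.055, -0.731, 0.0]
force: [-0.1, 1.1, -2.2]
opening: 0.0658
gripper_force: 20.0
```

Request:
pendant(plan="0.06,0,0,0.001,0\n0.06,0,0,0,0\n0.06,0,0,0,0")

```text
t: 6.6
tool_pos: [0.3642, -0.2897, 0.049]
orientation: [-3.055, -0.731, 0.0]
force: [-4.3, 3.6, 8.4]
opening: 0.0654
gripper_force: 20.0
```

Floor contact (+8 N). Release, rise and head for the slide box.

Request:
pendant(plan="0.093,0,0,0,0\n0.093,0,0,0,0\n0.093,0,0,0,0\n0.093,0,0,0,0\n0.093,0,0,0,0\n0.093,0,0,-0.02,0\n0.093,0,0,-0.04,0\n0.093,0,0,-0.04,0\n0.093,0,0,-0.04,0\n0.093,0,0,-0.03,0\n0.093,0,0,0,0\n0.093,0,0,0,0")

```text
t: 7.8
tool_pos: [0.3646, -0.29, 0.2186]
orientation: [3.054, 0.731, 0.001]
force: [0.4, -0.0, -0.6]
opening: 0.0931
gripper_force: 0.0
```

```bash
python3 snap.py w4
python3 - <<'E'
from plant import robot, read_camera
from meas import *
s=robot.read_state();print(s["tool_pos"],go(s,(.444,-.171,.15),np.radians(125.3)),"bottle hover",go(s,(.58,-.25,.24)))
c=dict(np.load("pics/w4.npz"))
for n,p in(("jar",(.364,-.29,.075)),("bottle",(.627,-.235,.09)),("box",(.444,-.171,.062))):
    q=c["R"]@p+c["t"];print(n,q[0]/q[2]*c["fx"]+c["cx"],q[1]/q[2]*c["fy"]+c["cy"])
E
```

```text
[ 0.3639825  -0.28945233  0.2172642 ] (array([ 0.125 , -0.0693,  0.0673]), np.float64(-0.146)) bottle hover (array([ 0.2105,  0.0626, -0.0228]), 0)
jar 256.8235692284286 188.2779302698758
bottle 347.8252042157607 -131.03807733831846
box 187.62585931169883 65.9766341165802
```

View pics/w4.png

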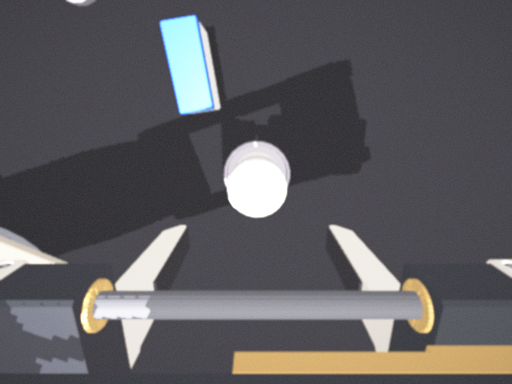

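The jar stands in its tray; its lid is at (257,188) as predicted for z = 75 mm. The slide box is next.

Request:
pendant(plan="0.093,0.025,-0.014,0,0\n0.093,0.035,-0.02,0,0\n0.093,0.035,-0.02,0.02,0\n0.093,0.03,-0.0153,0.02,0\n0.093,0,0,0.02,-0.05\n0.093,0,0,0,-0.096\n0.093,0,0,0,0\n0.093,0,0,0,0")

```text
t: 8.65
tool_pos: [0.4437, -0.171, 0.157]
orientation: [-2.994, -0.948, 0.002]
force: [-0.3, 0.4, 0.3]
opening: 0.0932
gripper_force: 0.0
```

```bash
python3 - <<'E'
from plant import robot, read_camera
from h import *
s=robot.read_state();print(go(s,(.444,-.171,.040),np.radians(125.3)))
E
```

```text
(array([0.0004, 0.0004, 0.117 ]), np.float64(-0.003))
```

Request:
pendant(plan="0.093,0,0,0.035,0\n0.093,0,0,0.035,0\n0.093,0,0,0.03,0\n0.093,0,0,0.015,0\n0.093,0,0,0,0\n0.093,0,0,0,0\n0.03,0,0,0,0\n0.03,0,0,0,0\n0.03,0,0,0,0\n0.03,0,0,0,0\n0.03,0,0,0,0\n0.03,0,0,0,0\n0.03,0,0,0,0\n0.03,0,0,0,0", clamp_n=15)

```text
t: 10.05
tool_pos: [0.4442, -0.1712, 0.0431]
orientation: [-2.994, -0.952, 0.0]
force: [-0.2, 0.0, 0.8]
opening: 0.0358
gripper_force: 15.0
```

Request:
pendant(plan="0.03,0,0,-0.01,0\n0.03,0,0,-0.03,0\n0.03,0,0,-0.04,0\n0.03,0,0,-0.04,0\n0.03,0,0,0,0\n0.03,0,0,0,0")

```text
t: 10.65
tool_pos: [0.4451, -0.1717, 0.1647]
orientation: [2.992, 0.951, 0.003]
force: [-0.4, -0.7, -2.9]
opening: 0.036
gripper_force: 15.0
```

```bash
python3 - <<'E'
from plant import robot, read_camera
from h import *
s=robot.read_state();print(s["q"],go(s,(.444,.26,.17)),go(s,(.45,.407,.17),np.radians(75.6)))
E
```

```text
[-4.75738248e-01 -1.61652908e-01  1.91732941e+00 -3.62796291e-05
  1.38287810e+00  4.79262826e-01] (array([ 0.2485, -0.353 , -0.006 ]), 0) (array([ 0.3383, -0.4696, -0.0062]), np.float64(0.867))
```

Request:
pendant(plan="0.03,0.012,-0.0168,0,0\n0.03,0.0242,-0.0336,-0.006,0\n0.03,0.0242,-0.0336,0,0\n0.03,0.0242,-0.0336,0,0\n0.03,0.0242,-0.0336,0,0\n0.03,0.0242,-0.0336,0,0\n0.03,0.012,-0.0168,0,0\n0.03,0,0,0,0\n0.03,0,0,0,0")

```text
t: 11.55
tool_pos: [0.4451, 0.077, 0.1676]
orientation: [-2.993, -0.954, 0.005]
force: [0.0, -0.6, -1.4]
opening: 0.0363
gripper_force: 15.0
```

```bash
python3 snap.py w5
```

Request:
pendant(plan="0.03,0.0242,-0.0336,0,0\n0.03,0.0242,-0.0336,0,0\n0.03,0.0242,-0.0336,0,0\n0.03,0.0242,-0.0336,0,0\n0.03,0,0,0,0\n0.03,0,0,0,0")

```text
t: 12.2
tool_pos: [0.4476, 0.2419, 0.1684]
orientation: [2.993, 0.952, -0.002]
force: [0.0, -0.3, -1.5]
opening: 0.0356
gripper_force: 15.0
```

```bash
python3 snap.py w6
```

Request:
pendant(plan="0.03,0.0242,-0.0336,0,0\n0.03,0.0242,-0.0336,0,0\n0.03,0.0242,-0.0336,0,0\n0.03,0.0242,-0.0336,0,0\n0.03,0,0,0,0\n0.03,0,0,0,0")

```text
t: 12.85
tool_pos: [0.4495, 0.407, 0.1685]
orientation: [2.993, 0.951, -0.002]
force: [-0.0, -0.4, -2.2]
opening: 0.0362
gripper_force: 15.0
```

```bash
python3 snap.py w7
python3 - <<'E'
import cv2,numpy as np
a=[cv2.imread(f"pics/w{i}.png") for i in(5,6,7)]
cv2.imwrite("pics/w567.png",cv2.resize(np.vstack(a),(264,594)))
c=[dict(np.load(f"pics/w{i}.npz")) for i in(5,6,7)]
for n,p in(("slide_tray",(.498,.407,.012)),("sq_tray",(.602,.215,.012)),("vial_tray",(.473,-.01,.012)),("vial",(.424,.171,.058))):
    print(n,[np.round([q[0]/q[2]*k["fx"]+k["cx"],q[1]/q[2]*k["fy"]+k["cy"]]).tolist() for k in c for q in [k["R"]@p+k["t"]]])
E
```

```text
slide_tray [[-12.0, -70.0], [151.0, 53.0], [282.0, 150.0]]
sq_tray [[234.0, -34.0], [366.0, 81.0], [473.0, 173.0]]
vial_tray [[331.0, 207.0], [428.0, 278.0], [511.0, 337.0]]
vial [[163.0, 160.0], [299.0, 251.0], [411.0, 325.0]]
```

View pics/w567.png

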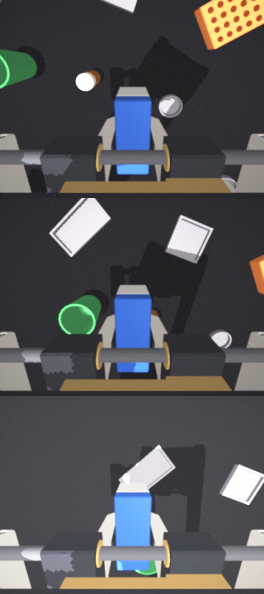

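The three views (top to bottom: w5, w6, w7) show the slide tray at about (151,53) in w6, the square tray at (366,81) in w6 and (473,173) in w7, and the vial at (163,160) in w5. In w7 the carried box hides part of the slide tray.

```bash
python3 - <<'E'
from meas import *
meas("w6","top0","slide_tray","tray",(151,53),(112,199),.012)
meas("w6","w7","square_tray","tray",(366,81),(473,173),.012)
from plant import robot, read_camera
s=robot.read_state();print(s["q"],s["tool_pos"])
E
```

```text
slide_tray tri [498.8 409.4  -8. ] err 2.8
   rect [498.4 404.7  60.  111.6  75.3] circle [498.3 404.  124.5] cen [496.9 403.3]
   rect [497.9 403.1  55.4 108.7  77.2] circle [498.2 404.1 118.8] cen [497.3 400.3]
square_tray tri [603.9 213.9   6.5] err 2.1
   rect [601.8 214.   70.8  72.3  15.4] circle [602.  213.8  97.8] cen [602.  214.2]
   rect [600.4 217.2  73.2  80.4  15.3] circle [599.2 216.7 103.4] cen [600.  217.4]
[ 6.50795954e-01  1.90776849e-01  1.55389478e+00 -6.72027750e-04
  1.39822671e+00  1.60735343e+00] [0.44960774 0.40641682 0.16863722]
```

Request:
pendant(plan="0.03,0.024,0.024,0,0\n0.03,0.024,0.024,0,0\n0.03,0.024,0.024,0,-0.14\n0.03,0,0,0,-0.14\n0.03,0.0,0,0,-0.14\n0.03,0,0,0,-0.14\n0.03,0,0,0,-0.14\n0.03,0,0,0,-0.14\n0.03,0,0,0,-0.14\n0.03,0,0,0,-0.14\n0.03,0,0,0,-0.14\n0.03,0,0,0,-0.14\n0.03,0,0,0,-0.14\n0.03,0,0,0,-0.14\n0.03,0,0,0,-0.14\n0.03,0,0,0,-0.14\n0.03,0,0,0,-0.14\n0.03,0,0,0,-0.14\n0.03,0,0,0,0\n0.03,0,0,0,0")

```text
t: 14.9
tool_pos: [0.5499, 0.3894, 0.1694]
orientation: [0.457, 3.108, -0.0]
force: [0.6, -0.5, -1.6]
opening: 0.0358
gripper_force: 15.0
```

```bash
python3 snap.py w8
python3 - <<'E'
from plant import robot, read_camera
from meas import *
s=robot.read_state();print(s["q"],go(s,(.4985,.4055,.1),np.radians(75.5)))
c=dict(np.load("pics/w8.npz"))
q=c["R"]@(.4985,.4055,.012)+c["t"];u=(q[0]/q[2]*c["fx"]+c["cx"],q[1]/q[2]*c["fy"]+c["cy"]);print(u)
meas("w6","w8","slide","tray",(151,53),u,.012)
E
```

```text
[ 5.40765284e-01  3.67156079e-01  1.34283692e+00 -1.79186651e-04
  1.43157841e+00 -7.38757404e-01] (array([0.0537, 0.0003, 0.0693]), np.float64(-0.038))
(np.float64(257.68283041071857), np.float64(136.46106622982342))
slide tri [497.8 406.1   3.1] err 3.3
   rect [498.4 404.7  60.  111.6  75.3] circle [498.3 404.  124.5] cen [496.9 403.3]
   rect [498.4 406.3  75.  114.4  72.3] circle [501.2 404.5 130.5] cen [499.6 404.7]
```

View pics/w8.png

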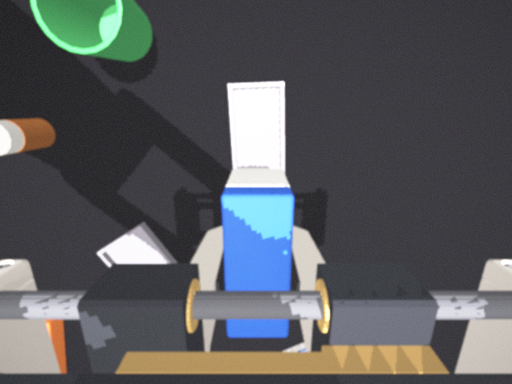

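The tray's far edge runs (228,85)-(284,82), its sides at columns 228-231 and 285. The held box covers the near end, with its centre at column 258.

```bash
python3 - <<'E'
from h import *
c=dict(np.load("pics/w8.npz"))
P=[plane(c,u,.012)[:2] for u in((228,85),(284.5,82),(231,160),(285.5,160))]
m=(P[0]+P[1])/2; w=np.linalg.norm(P[0]-P[1]); a=np.radians(165.5); ax=np.array([np.cos(a),np.sin(a)])
print(m,w,"centre",m-.055*ax,[np.degrees(np.arctan2(*(P[i]-P[j])[::-1])) for i,j in((0,2),(1,3),(1,0))])
E
```

```text
[0.44653231 0.4195259 ] 0.05842925080597337 centre [0.49978043 0.405755  ] [np.float64(163.85725344637814), np.float64(165.75381739155787), np.float64(76.0697950129481)]
```

Request:
pendant(plan="0.03,0.02,0,0,-0.038\n0.03,0.02,0,0.01,0\n0.03,0.0137,0,0.02,0\n0.03,0,0,0.03,0\n0.03,0,0,0.02,0\n0.03,0,0,0,0\n0.03,0,0,0,0\n0.03,0,0,0,0")

```text
t: 15.75
tool_pos: [0.4987, 0.4055, 0.0912]
orientation: [0.39, 3.115, 0.003]
force: [0.3, 0.1, -1.5]
opening: 0.0361
gripper_force: 15.0
```

```bash
python3 - <<'E'
from plant import robot, read_camera
from h import *
s=robot.read_state();print(go(s,(.499,.4055,.047),np.radians(75.5)))
E
```

```text
(array([-0.0002,  0.    ,  0.0442]), np.float64(0.004))
```

Request:
pendant(plan="0.03,0,0,0.02,0\n0.03,0,0,0.012,0\n0.03,0,0,0.006,0\n0.03,0,0,0.004,0\n0.03,0,0,0,0\n0.03,0,0,0,0")

```text
t: 16.35
tool_pos: [0.4978, 0.4052, 0.0477]
orientation: [0.388, 3.117, 0.001]
force: [0.5, -0.2, -1.4]
opening: 0.036
gripper_force: 15.0
```

Request:
pendant(plan="0.03,0,0,0.0015,0\n0.03,0,0,0,0\n0.03,0,0,0,0")

```text
t: 16.65
tool_pos: [0.4979, 0.4052, 0.0462]
orientation: [0.388, 3.117, 0.001]
force: [0.1, -0.4, -0.8]
opening: 0.0359
gripper_force: 15.0
```

Request:
pendant(plan="0.03,0,0,0.001,0\n0.03,0,0,0,0\n0.03,0,0,0,0")

```text
t: 16.95
tool_pos: [0.4979, 0.4052, 0.0461]
orientation: [0.388, 3.117, 0.001]
force: [-3.5, -2.3, 7.4]
opening: 0.0357
gripper_force: 15.0
```

Request:
pendant(plan="0.07,0,0,0,0\n0.07,0,0,0,0\n0.07,0,0,0,0\n0.07,0,0,0,0\n0.07,0,0,-0.02,0\n0.07,0,0,-0.04,0\n0.07,0,0,-0.04,0\n0.07,0,0,-0.04,0\n0.07,0,0,-0.03,0\n0.07,-0.006,-0.041,-0.02,0\n0.07,-0.006,-0.041,0,0\n0.07,-0.006,-0.041,0,0\n0.07,-0.006,-0.041,0,0\n0.07,0,0,0,0\n0.07,0,0,0,0")

```text
t: 18.45
tool_pos: [0.4807, 0.2395, 0.2349]
orientation: [0.391, 3.117, 0.001]
force: [-0.8, 0.5, -0.9]
opening: 0.0699
gripper_force: 0.0
```

```bash
python3 snap.py w9
```

Request:
pendant(plan="0.07,-0.006,-0.041,0,0\n0.07,-0.006,-0.041,0,0\n0.07,0,0,0,0\n0.07,0,0,0,0")

```text
t: 18.9
tool_pos: [0.4724, 0.1583, 0.2348]
orientation: [0.389, 3.117, 0.001]
force: [0.3, -0.6, -0.2]
opening: 0.0698
gripper_force: 0.0
```

```bash
python3 snap.py w10
python3 - <<'E'
import cv2,numpy as np
a=[cv2.imread(f"pics/w{i}.png") for i in(9,10)]
cv2.imwrite("pics/w910.png",cv2.resize(np.vstack(a),(400,600)))
c=[dict(np.load(f"pics/w{i}.npz")) for i in(9,10)]
for n,p in(("slide_box",(.498,.405,.065)),("vial_tray",(.473,-.01,.012)),("vial",(.424,.171,.058))):
    print(n,[np.round([q[0]/q[2]*k["fx"]+k["cx"],q[1]/q[2]*k["fy"]+k["cy"]]).tolist() for k in c for q in [k["R"]@p+k["t"]]])
E
```

```text
slide_box [[398.0, 161.0], [469.0, 151.0]]
vial_tray [[88.0, 208.0], [143.0, 200.0]]
vial [[189.0, 148.0], [257.0, 138.0]]
```

View pics/w910.png

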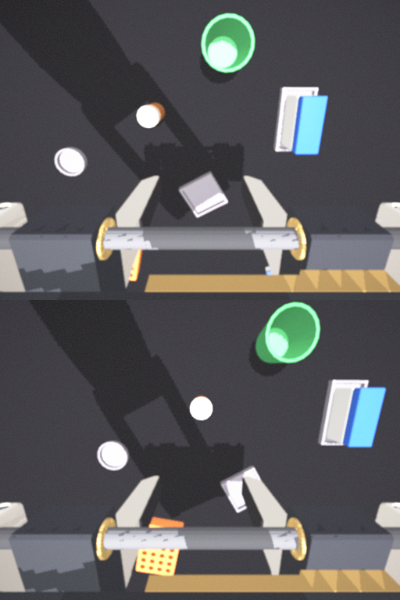

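The slide box stands in its tray at (398,161). The vial cap is at (191,148) and (257,138), and the vial tray at (90,207) and (144,200).

```bash
python3 - <<'E'
from meas import *
from plant import robot, read_camera
meas("w9","w10","vial","top",(191,148),(257,138),.058)
meas("w9","w10","vial_tray","tray",(90,207),(144,200),.012)
meas("w9","w10","slidebox","blue",(400,161),(472,151),.065)
s=robot.read_state();print(s["q"],go(s,(.424,.171,.042)))
E
```

```text
vial tri [424.3 170.6  56.6] err 0.2
   rect [424.6 170.8  32.9  32.9  29.1] circle [424.3 171.2  34.5] cen [424.6 171. ]
   rect [424.6 170.4  32.7  33.3  75.7] circle [424.4 170.6  34.2] cen [424.3 170.6]
vial_tray tri [472.5 -11.2   6.6] err 0.3
   rect [471.6  -7.9  56.9  58.8  66.4] circle [471.5  -6.8  61.5] cen [471.9  -7.4]
   rect [472.4  -8.9  56.1  57.3  15.7] circle [471.7  -8.6  59.2] cen [472.1  -8.6]
slidebox tri [490.7 389.4  81.9] err 2.9
   rect [498.  402.5  42.2  89.8  75.7] circle [498.2 404.3  95.2] cen [500.4 396.2]
   rect [496.9 400.5  46.1  88.8  75.8] circle [497.7 401.7  96.8] cen [497.1 400.7]
[ 2.20922367e-01 -1.45292226e-01  1.77321063e+00  7.26607973e-04
  1.51325775e+00 -1.10255968e+00] (array([ 0.0499, -0.0002,  0.1928]), 0)
```

Request:
pendant(plan="0.07,0.02,0,0.02,0\n0.07,0.02,0,0.035,0\n0.07,0.0099,0,0.035,0\n0.07,0,0,0.035,0\n0.07,0,0,0.02,0\n0.07,0,0,0,0\n0.07,0,0,0,0")

```text
t: 19.65
tool_pos: [0.4237, 0.171, 0.09]
orientation: [-0.386, -3.117, -0.0]
force: [-0.7, 0.5, 1.2]
opening: 0.0697
gripper_force: 0.0
```

```bash
python3 - <<'E'
from plant import robot, read_camera
from h import *
s=robot.read_state();print(go(s,(.4244,.1708,.038)))
E
```

```text
(array([-0.0007, -0.    ,  0.052 ]), 0)
```

Request:
pendant(plan="0.07,-0.0007,0,0.02,0\n0.07,0,0,0.018,0\n0.07,0,0,0.014,0\n0.07,0,0,0,0\n0.07,0,0,0,0\n0.026,0,0,0,0\n0.026,0,0,0,0\n0.026,0,0,0,0\n0.026,0,0,0,0\n0.026,0,0,0,0\n0.026,0,0,0,0\n0.026,0,0,0,0", clamp_n=10)

```text
t: 20.85
tool_pos: [0.4244, 0.1697, 0.0377]
orientation: [0.388, 3.118, 0.0]
force: [-1.3, -0.7, 2.0]
opening: 0.0319
gripper_force: 10.0
```

Request:
pendant(plan="0.026,0,0,-0.01,0\n0.026,0,0,-0.03,0\n0.026,0,0,-0.03,0\n0.026,0,0,-0.03,0\n0.026,0,0,0,0\n0.026,0,0,0,0")

```text
t: 21.45
tool_pos: [0.425, 0.1699, 0.1387]
orientation: [0.388, 3.115, 0.001]
force: [0.3, 0.3, -0.5]
opening: 0.0322
gripper_force: 10.0
```

```bash
python3 - <<'E'
from plant import robot, read_camera
from h import *
s=robot.read_state();print(s["q"][5],go(s,(.4725,-.0095,.1)))
E
```

```text
-1.0548265587465555 (array([-0.0899, -0.1623,  0.0387]), 0)
```

Request:
pendant(plan="0.026,-0.01,-0.02,0,0\n0.026,-0.02,-0.035,0,0\n0.026,-0.02,-0.035,0,0\n0.026,-0.02,-0.035,0,0\n0.026,-0.0199,-0.0373,0,0\n0.026,0,0,0.02,0\n0.026,0,0,0.02,0\n0.026,0,0,0,0\n0.026,0,0,0,0\n0.026,0,0,0,0")

```text
t: 22.45
tool_pos: [0.472, -0.0094, 0.0982]
orientation: [0.387, 3.117, 0.0]
force: [0.2, 1.0, -1.0]
opening: 0.0318
gripper_force: 10.0
```

```bash
python3 - <<'E'
from plant import robot, read_camera
from h import *
s=robot.read_state();print(s["q"][5],go(s,(.4725,-.0095,.0410)))
E
```

```text
-1.4521923959385212 (array([-0.0005,  0.    ,  0.0572]), 0)
```

```bash
python3 snap.py w11
```

Request:
pendant(plan="0.026,-0.0005,0,0.025,0\n0.026,0,0,0.02,0\n0.026,0,0,0.006,0\n0.026,0,0,0.004,0\n0.026,0,0,0,0\n0.026,0,0,0,0")

```text
t: 23.1
tool_pos: [0.4731, -0.0098, 0.0437]
orientation: [0.388, 3.116, -0.0]
force: [0.1, 0.0, -0.1]
opening: 0.0317
gripper_force: 10.0
```

Request:
pendant(plan="0.026,0,0,0.0012,0\n0.026,0,0,0,0\n0.026,0,0,0,0")

```text
t: 23.4
tool_pos: [0.4724, -0.0099, 0.0418]
orientation: [0.388, 3.117, -0.0]
force: [0.5, 0.1, 0.1]
opening: 0.0316
gripper_force: 10.0
```

Request:
pendant(plan="0.026,0,0,0.001,0\n0.026,0,0,0,0\n0.026,0,0,0,0")

```text
t: 23.7
tool_pos: [0.4725, -0.0098, 0.0407]
orientation: [0.388, 3.117, -0.0]
force: [0.0, 0.9, 2.7]
opening: 0.0318
gripper_force: 10.0
```

View pics/w11.png

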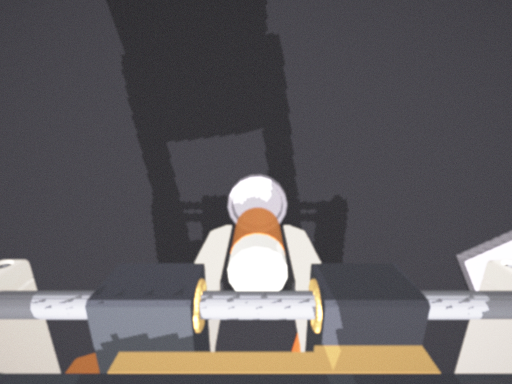

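The vial hangs centred over its tray (258,203), and floor contact reads +2.7 N. Release, rise, go to the bottle.

Request:
pendant(plan="0.06,0,0,0,0\n0.06,0,0,0,0\n0.06,0,0,0,0\n0.06,0,0,0,0\n0.06,0,0,-0.02,0\n0.08,0,0,-0.04,0\n0.09,0,0,-0.04,0\n0.093,0,0,-0.04,0\n0.093,0,0,-0.04,0\n0.093,0,0,-0.02,0\n0.093,-0.02,-0.02,0,0\n0.093,-0.03,-0.029,0,0\n0.093,-0.03,-0.029,0,0\n0.093,-0.03,-0.029,0,0\n0.093,-0.03,-0.029,0,0\n0.093,-0.03,-0.029,0,0\n0.093,-0.03,-0.029,0,0\n0.093,-0.03,-0.0284,0,0")

```text
t: 25.5
tool_pos: [0.6412, -0.2834, 0.24]
orientation: [-0.389, -3.117, -0.0]
force: [0.5, 0.3, 0.9]
opening: 0.093
gripper_force: 0.0
```

Request:
pendant(plan="0.093,0,0,0,0.15\n0.093,0,0,0,0.15\n0.093,0,0,0,0.15\n0.093,0,0,0,0.15\n0.093,0,0,0,0.15\n0.093,0,0,0,0.15\n0.093,0,0,0,0.15\n0.093,0,0,0,0\n0.093,0,0,0,0")

```text
t: 26.4
tool_pos: [0.6406, -0.2818, 0.2401]
orientation: [-1.892, -2.507, 0.0]
force: [-0.2, 0.6, -0.8]
opening: 0.0931
gripper_force: 0.0
```

```bash
python3 snap.py w12
```

Request:
pendant(plan="0.093,0,-0.04,0,0\n0.093,0,-0.04,0,0\n0.093,0,0,0,0\n0.093,0,0,0,0")

```text
t: 26.85
tool_pos: [0.563, -0.3037, 0.2407]
orientation: [1.897, 2.504, 0.0]
force: [0.9, 0.1, 0.6]
opening: 0.0929
gripper_force: 0.0
```

```bash
python3 snap.py w13
python3 - <<'E'
import cv2,numpy as np
a=[cv2.imread(f"pics/w{i}.png") for i in(12,13)]
cv2.imwrite("pics/w1213.png",cv2.resize(np.vstack(a),(400,600)))
c=[dict(np.load(f"pics/w{i}.npz")) for i in(12,13)]
for n,p in(("bottle",(.627,-.235,.09)),("vial",(.4725,-.01,.061))):
    print(n,[np.round([q[0]/q[2]*k["fx"]+k["cx"],q[1]/q[2]*k["fy"]+k["cy"]]).tolist() for k in c for q in [k["R"]@p+k["t"]]])
E
```

```text
bottle [[257.0, 142.0], [332.0, 142.0]]
vial [[159.0, -155.0], [248.0, -155.0]]
```

View pics/w1213.png

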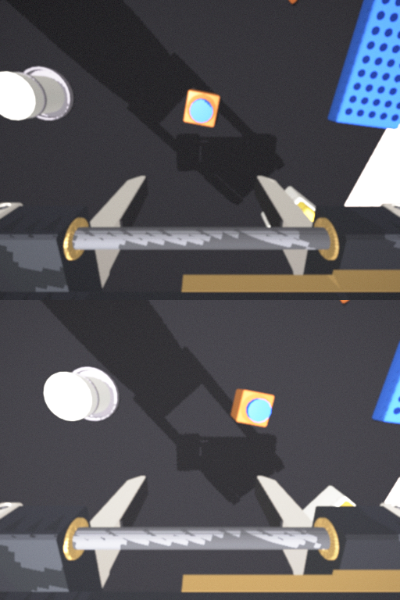

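The bottle is at (258,138) and (332,140), its sides within a few degrees of the tool axes.

```bash
sed -i 's/"any":(V>60)/"any":(V>60),"sat":(S>80)\&(V>110)/' h.py; python3 - <<'E'
from meas import *
from plant import robot, read_camera
meas("w12","w13","cap","blue",(258,142),(332,142),.09)
meas("w12","w13","body","sat",(258,142),(332,142),.066)
c=dict(np.load("pics/w12.npz"))["image"]; print(c[140,228:290:3].tolist(), c[110:170:3,240].tolist())
s=robot.read_state();print(s["q"],go(s,(.627,-.236,.2),np.radians(15.4)))
E
```

```text
cap tri [ 514.7 -228.3  519.3] err 23.0
   rect [ 837.6 -118.3  102.3  151.6    8.6] circle [ 837.1 -119.   173.4] cen [ 828.1 -130.7]
   rect [ 612.1 -232.1   19.7    5.2   80.6] circle [ 614.6 -232.5   19.7] cen [ 611.2 -233. ]
body tri [ 627.4 -235.1   40.6] err 1.5
   rect [ 627.1 -233.9   49.6   50.1    5.2] circle [ 627.  -234.3   65.5] cen [ 627.1 -234. ]
   rect [ 622.6 -234.7   60.3   50.3    5.3] circle [ 622.5 -234.9   72.3] cen [ 621.  -234.2]
[[55, 54, 59], [54, 52, 59], [59, 52, 59], [252, 175, 105], [254, 204, 119], [225, 222, 255], [166, 242, 255], [167, 242, 255], [163, 240, 255], [164, 241, 255], [158, 238, 255], [158, 237, 255], [159, 238, 255], [158, 237, 255], [149, 228, 255], [245, 168, 136], [250, 175, 99], [85, 59, 43], [37, 37, 41], [38, 38, 41], [38, 36, 41]] [[37, 35, 39], [39, 35, 39], [153, 97, 63], [231, 149, 94], [255, 189, 119], [255, 224, 144], [255, 234, 156], [255, 227, 144], [255, 211, 126], [254, 203, 116], [254, 204, 119], [254, 207, 121], [255, 226, 141], [255, 239, 161], [255, 240, 161], [255, 211, 133], [79, 62, 60], [55, 54, 57], [57, 56, 64], [57, 55, 59]]
[-5.73992444e-01  2.37963321e-01  1.36689279e+00  3.25923832e-04
  1.53571095e+00 -8.48416483e-01] (array([0.0479, 0.079 , 0.041 ]), np.float64(0.006))
```

```bash
python3 - <<'E'
from meas import *
meas("w12","w13","cap","bluetop",(258,142),(332,142),.09)
E
```

```text
cap tri [ 627.3 -234.2   85.1] err 0.5
   rect [ 627.5 -234.2   29.1   30.7   15.9] circle [ 627.1 -234.    31.4] cen [ 627.3 -234.1]
   rect [ 625.9 -234.6   29.7   33.1   63.5] circle [ 626.5 -233.6   34.2] cen [ 625.9 -234. ]
```

Request:
pendant(plan="0.093,0.015,0.025,0,0.09\n0.093,0.015,0.03,0.02,0.09\n0.093,0.014,0.03,0.03,0\n0.093,0,0,0.03,0\n0.093,0,0,0,0\n0.093,0,0,0,0")

```text
t: 27.5
tool_pos: [0.6391, -0.2448, 0.1602]
orientation: [-2.113, -2.323, 0.001]
force: [0.0, -0.2, 0.4]
opening: 0.0931
gripper_force: 0.0
```

```bash
python3 - <<'E'
from plant import robot, read_camera
from h import *
s=robot.read_state();print(go(s,(.627,-.2345,.041),np.radians(5.2)))
E
```

```text
(array([ 0.0113, -0.0109,  0.1192]), np.float64(0.004))
```

Request:
pendant(plan="0.093,0.0113,-0.0109,0.01,0\n0.093,0,0,0.03,0\n0.093,0,0,0.035,0\n0.093,0,0,0.03,0\n0.093,0,0,0.014,0\n0.093,0,0,0,0\n0.093,0,0,0,0\n0.042,0,0,0,0\n0.042,0,0,0,0\n0.042,0,0,0,0\n0.042,0,0,0,0\n0.042,0,0,0,0\n0.042,0,0,0,0\n0.042,0,0,0,0", clamp_n=20)

```text
t: 28.9
tool_pos: [0.627, -0.235, 0.0414]
orientation: [-2.116, -2.322, 0.0]
force: [-0.4, 1.2, 1.1]
opening: 0.0478
gripper_force: 20.0
```

Request:
pendant(plan="0.042,0,0,-0.01,0\n0.042,0,0,-0.03,0\n0.042,0,0,-0.03,0\n0.042,0,0,-0.03,0\n0.042,0,0,-0.03,0\n0.042,0,0,0,0\n0.042,0,0,0,0")

```text
t: 29.6
tool_pos: [0.6276, -0.2353, 0.1725]
orientation: [2.114, 2.321, 0.001]
force: [0.8, -0.1, -2.2]
opening: 0.048
gripper_force: 20.0
```

```bash
python3 - <<'E'
from plant import robot, read_camera
from h import *
s=robot.read_state();print(s["q"],go(s,(.602,.2142,.1)),go(s,(.45,.0,.1)))
E
```

```text
[-4.35121075e-01  3.53228221e-01  1.35424352e+00  7.80258940e-07
  1.43208651e+00 -5.28105327e-01] (array([0.45  , 0.0161, 0.0721]), 0) (array([ 0.2508, -0.1551,  0.072 ]), 0)
```

Request:
pendant(plan="0.042,0.02,0.0008,0,0\n0.042,0.04,0.0014,0,0\n0.042,0.04,0.0014,0,0\n0.042,0.04,0.0014,0,0\n0.042,0.04,0.0014,0,0\n0.042,0.04,0.0014,0,0\n0.042,0.04,0.0014,0,0\n0.042,0.04,0.0014,0,0\n0.042,0.04,0.0014,0,0\n0.042,0.02,0.0007,0,0\n0.042,0,0,0,-0.09\n0.042,0,0,0,-0.088\n0.042,0,0,0,0\n0.042,0,0,0,0")

```text
t: 31.0
tool_pos: [0.6051, 0.125, 0.1699]
orientation: [-1.903, -2.497, 0.003]
force: [0.5, 0.4, -1.1]
opening: 0.0477
gripper_force: 20.0
```

```bash
python3 snap.py w14
python3 - <<'E'
from plant import robot, read_camera
from meas import *
s=robot.read_state();print(s["q"],go(s,(.602,.2142,.1),np.radians(15.4)))
c=dict(np.load("pics/w14.npz"))
q=c["R"]@(.602,.2142,.012)+c["t"];u=(q[0]/q[2]*c["fx"]+c["cx"],q[1]/q[2]*c["fy"]+c["cy"]);print(u)
meas("w6","w14","sq","tray",(366,81),u,.012)
E
```

```text
[ 1.20330796e-01  2.21734114e-01  1.51555962e+00  9.32617956e-05
  1.40629133e+00 -1.48388532e-01] (array([0.0871, 0.0206, 0.0702]), np.float64(-0.0))
(np.float64(276.93251678284764), np.float64(105.11264274661968))
sq tri [601.7 215.6  15.5] err 1.7
   rect [601.8 214.   70.8  72.3  15.4] circle [602.  213.8  97.8] cen [602.  214.2]
   rect [601.7 213.8  73.1  72.4  15.4] circle [601.9 213.5 100.3] cen [601.7 213.4]
```

View pics/w14.png

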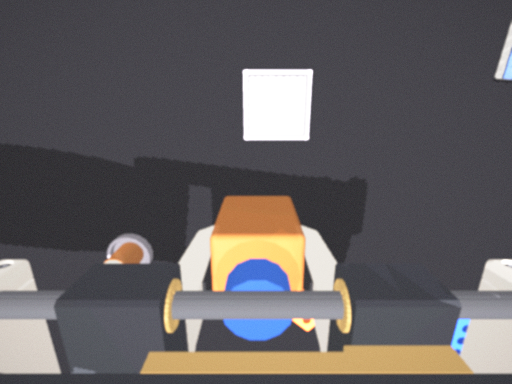

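The square tray (277,105) is square to the held bottle and measures (0.602, 0.214). The vial sits in its tray at (128,250).

Request:
pendant(plan="0.042,0.02,0.005,0,0\n0.042,0.035,0.008,0,0\n0.042,0.0321,0.0076,0.01,0\n0.042,0,0,0.03,0\n0.042,0,0,0.03,0\n0.042,0,0,0,0\n0.042,0,0,0,0\n0.042,0,0,0,0")

```text
t: 31.85
tool_pos: [0.604, 0.214, 0.1035]
orientation: [1.901, 2.499, 0.003]
force: [-0.4, -0.5, -1.0]
opening: 0.0481
gripper_force: 20.0
```

```bash
python3 - <<'E'
from plant import robot, read_camera
from h import *
s=robot.read_state();print(go(s,(.602,.2142,.0444),np.radians(15.4)))
E
```

```text
(array([ 0.0007, -0.0021,  0.0591]), np.float64(0.001))
```

Request:
pendant(plan="0.042,0,-0.001,0.025,0\n0.042,0,0,0.02,0\n0.042,0,0,0.006,0\n0.042,0,0,0.004,0\n0.042,0,0,0,0\n0.042,0,0,0,0")

```text
t: 32.45
tool_pos: [0.6029, 0.214, 0.0481]
orientation: [1.9, 2.5, 0.003]
force: [-0.9, -0.1, -1.8]
opening: 0.0479
gripper_force: 20.0
```

Request:
pendant(plan="0.042,0,0,0.002,0\n0.042,0,0,0,0\n0.042,0,0,0,0")

```text
t: 32.75
tool_pos: [0.6019, 0.2138, 0.0447]
orientation: [1.901, 2.501, 0.0]
force: [-0.9, -0.2, -1.3]
opening: 0.0479
gripper_force: 20.0
```

Request:
pendant(plan="0.042,0,0,0.001,0\n0.042,0,0,0,0\n0.042,0,0,0,0")

```text
t: 33.05
tool_pos: [0.6022, 0.2139, 0.0444]
orientation: [1.901, 2.501, 0.001]
force: [-3.3, -0.7, 4.8]
opening: 0.048
gripper_force: 20.0
```

Contact. Release, rise and take a final look.

Request:
pendant(plan="0.093,0,0,0,0\n0.093,0,0,0,0\n0.093,0,0,0,0\n0.093,0,0,0,0\n0.093,0,0,0,0\n0.093,0,0,-0.02,0\n0.093,0,0,-0.04,0\n0.093,0,0,-0.04,0\n0.093,0,0,-0.04,0\n0.093,0,0,-0.04,0\n0.093,-0.04,0,-0.02,0\n0.093,-0.04,0,0,0\n0.093,-0.04,0,0,0\n0.093,0,0,0,0\n0.093,0,0,0,0")

```text
t: 34.55
tool_pos: [0.634, 0.0973, 0.2432]
orientation: [-1.903, -2.499, -0.0]
force: [-0.3, 0.4, -0.1]
opening: 0.093
gripper_force: 0.0
```

```bash
python3 snap.py w15
python3 - <<'E'
from plant import robot, read_camera
from h import *
c=read_camera("scene"); d=read_camera("wrist")
cv2.imwrite("pics/fin.png",cv2.resize(np.vstack([c["image"],d["image"]])[...,::-1],(400,600)))
c=dict(np.load("pics/w15.npz"))
for n,k,p in(("bottle","sat",(.602,.214,.069)),("vial","top",(.4725,-.01,.061)),("box","bluetop",(.498,.405,.065))):
    q=c["R"]@p+c["t"];u=(q[0]/q[2]*c["fx"]+c["cx"],q[1]/q[2]*c["fy"]+c["cy"])
    try: b=blob(c["image"],k,u); r=np.array([plane(c,v[0],p[2])[:2] for v in b],np.float32)*1000; print(n,np.round(u),np.round(cv2.minAreaRect(r)[0],1),np.round(cv2.minAreaRect(r)[1],1))
    except Exception as e: print(n,u,e)
E
```

```text
bottle [257.  72.] [603.2 214.1] [45.8 48.6]
vial [116. 224.] [473.5  -8.7] [31.4 30.2]
box [ 199. -196.] [602.2 216.8] [30.6 33. ]
```

View pics/fin.png

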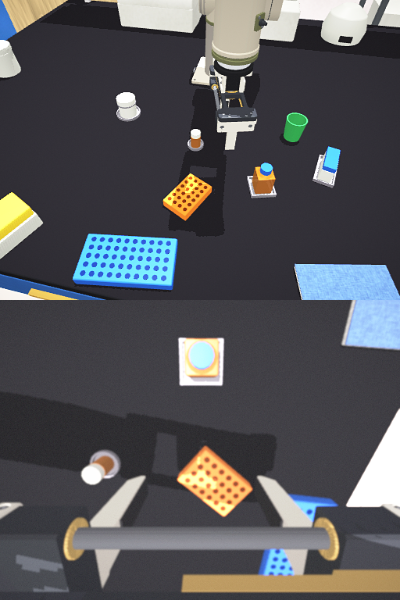

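All four containers stand in their trays: jar (127,105), vial (195,142), bottle (262,182) and box (328,168) in the scene half. The beaker and rack are where they were.

```bash
python3 -c "
from plant import robot, read_camera
print(robot.close_job())"
```

```text
the job is handed in; nothing more can be done
None
```

I put all four containers upright in their own trays and handed the job in at about 35 s; the final picture shows the beaker and rack where they were, and no verdict came back.

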